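# Tilt the long plant labels into their holder

### The arm

A 6-joint arm with a two-finger parallel gripper is mounted at the origin on the work surface. World frame = base frame: x ahead of the robot, y to its left, z up, the work surface at z = 0. Lengths are in m, angles in rad, forces in N, time in s.
With the tool pointing down it reaches from about 0.275 to 0.775 m from the base axis. Payload 14.6 kg.
Tool frame: the origin (TCP) lies between the finger pads; the fingertips stand 14 mm ahead of it and the grasp point (between the pads) lies 5 mm behind it; z points along the fingers, y is the direction in which the jaws open and shut (so a half turn about z gives the same grasp; the last joint's range is limited). The gripper opens to 85 mm and grips with 20 to 120 N. Pads are 22 mm wide; open, the fingers measure 114 mm over their backs; the gripper's body (76 mm by 85 mm) begins 54 mm behind the grasp point. The pads swing forward as they close: fully open they stand 13 mm farther back than shut.
Start: joints at [-0.155, 0.263, -0.048, 1.259, 0, 1.415], TCP at [0.525, -0, 0.245] pointing down, gripper open.
Joint ranges: [-2.65, 2.65], [-0.89, 1.7], [-1.18, 1.37], [-2.13, 2.11], [-1.35, 1.29], [-3.14, 3.14]. Speed limits (rad/s): [1.89, 1.89, 2.57, 2.79, 3.14, 3.14].

### API

Orientations are given as a unit quaternion [x, y, z, w].
In Python, from cell import get_obs, camera, finish_job gives the robot as it stands.
- The arm moves only by the tool jog_arm, never from a script. Its argument "increments" is a list that holds one entry, the list of rows, each a list of 5 numbers: the shift along the tool's x, y, z in units of 25 mm (1.0 is 25 mm), then the turn about the tool's z in rad, then the opening, from -1 (shut) to 1 (fully open), so that 0 is half open. A call has 1 to 8 rows; each row shifts and turns the pose as measured when the row begins, along the tool's axes as they then stand; what a row does not reach is not made up. A row lasts 1/10 s, in which the tool goes at most 50 mm and 8.59 degrees, less where a joint would pass 70% of its speed; a pose out of reach is approached as far as the arm can. A call is refused whole if a number of a shift passes 1 or a number of a turn 0.15, either way. A call with a gripper value outside its range is refused whole. The fingers move at their own pace and stop on an object; the grip force is fixed at half the most. Time passes only in rows, so rows that do not move let the fingers close. It gives the time, the measured TCP pose, the force and the opening at its end, in the units of the state.
- get_obs(): the state, without advancing time (a new reading comes with each control period).
- camera(name): name is "scene" or "side" or "wrist"; returns a dict with "image" (400x640x3 uint8, red, green, blue), "range_z" (400x640 float32, m along the optical axis (not along the pixel's ray), 0 where there is no reading), "fx", "fy", "cx", "cy" (pixels), "dist" ([k1, k2, p1, p2, k3] as OpenCV has them; the pictures are not rectified), "origin" and "orientation" of the camera in the world; the wrist camera has in their place "hand_eye" (4x4, takes a point from camera to tool coordinates, whose origin is the TCP and whose axes are the flange's). Camera axes: x right, y down, z forward; pixel columns grow to the right and rows downward; lengths in m; the calibration is good to about 2 mm. A picture is of the moment at which its call begins: read the wrist's pose just before it.
- finish_job(): hands the job in, once; it reports no verdict.
The state is a dict: "time_s": time; "joint_pos": joint angles; "qvel": joint speeds; "effort": joint torques, N m; "tool_pos": TCP position; "orientation": TCP orientation; "wrist_force": force on the tool from outside, world axes, zero at the start; "torque": the same for the moment, N m; "width": opening from 0.0 (shut) to 1.0 (fully open).
Only numpy, scipy, OpenCV 4.12 (cv2) and the standard library are available. Lean on these libraries where they do the work, as an engineer would, in place of code of your own. Each camera call takes 0.05 s, during which the arm holds its last target.

### The job

Put the banded pile of long wooden plant labels away in its snug long holder: carry it there flat side down, tip it lengthwise a good 15 degrees so that one end hangs lower, and let that lower end in first along the holder's end wall. Then lay the pile down flat on the holder's bottom while you still hold it, and only then let go. Leave the shorter pile of labels where it stands.

Things in the scene. Friction and masses are not known exactly. Their poses are not given: they have to be found in the camera images.
- long_pile: The task's pile: flat wooden labels strapped by two paper bands into one rigid block 110 long (its x) x 50 wide (y) x 60 high (z) mm, 0.14 to 0.28 kg, lying flat on the bench. Both ends alike. Origin: centre of its underside, z up. Grip it across the 50 mm width at mid-length, fingertips at least 30 mm above its underside, to stay above the holder's rim.
- long_holder: The long shallow grey holder, fixed to the bench: open pocket 120 (its x) x 60 (y) mm, 5 mm to spare all round the pile. Bottom 4 mm above the bench; 4 mm walls upright to 18 mm, then a lip flaring out at 45 degrees to the rim, 24 mm up, 132 x 72 mm inside, 136 x 76 mm overall. Both ends alike. Origin: centre of its underside on the bench, z up. The pile stands 40 mm proud of the rim when in.
- short_pile: A bystander of the same wood: a strapped pile of shorter labels, 70 long (its x) x 50 wide x 60 high mm, loose on the bench. Origin: centre of its underside, z up. It must stay where it is. (A shorter grey holder, with an 80 x 60 mm pocket, stands farther off and is not used.)
There are look-alikes about, which are no part of the job. Leave any yellow look-alike of the long_pile alone.

How it is judged:
On the way, in this order (a step that is already met when the one before it is completed fails the run):
1. one end of the long pile goes in first: the pile is tipped lengthwise by more than 8 degrees, with its lower end below the holder's rim and the middle of its underside less than 26 mm above the bench (angle between long_pile's own z axis and vertical above 0.14 rad and angle between long_pile's own y axis and vertical between 1.43 and 1.71 rad and z of long_pile in the frame of long_holder below 0.026 m and horizontal distance between long_pile and long_holder below 0.022 m and angle between the x axis of long_pile and the x axis of long_holder, either way round below 0.7 rad), for 0.1 s.
2. the pile is laid flat (within 6 degrees) and within 6 mm of the holder's bottom while the fingers still hold it (angle between long_pile's own z axis and vertical below 0.105 rad and z of long_pile in the frame of long_holder below 0.01 m and horizontal distance between long_pile and long_holder below 0.014 m and contact force between the fingers and long_pile above 0.5 N), for 0.1 s.
At the end, for the whole second after the job is handed in: The long pile lies at rest and released in the long holder, flat on its bottom: underside within 4 mm of the holder's bottom, within 4 degrees of level, centred within 12 mm, long side along the holder's within 10 degrees (z of long_pile in the frame of long_holder between 0 and 0.008 m and horizontal distance between long_pile and long_holder below 0.012 m and angle between long_pile's own z axis and vertical below 0.07 rad and angle between the x axis of long_pile and the x axis of long_holder, either way round below 0.17 rad and linear speed of long_pile below 0.02 m/s and contact force between the fingers and long_pile below 0.1 N); the robot touches nothing.
It fails at once if the shorter pile is moved more than 30 mm or tipped (distance of short_pile from where it was at the start of the episode above 0.03 m or angle between short_pile's own z axis and vertical above 0.3 rad).
It also fails if it takes over 42 s, if anything falls off the work surface, if the arm or the gripper's body presses on something with over 40 N, if the wrist force passes 120 N, or if a joint passes its speed limit or range.

## Working session

There is one attempt and no reset: what is moved stays moved. The work goes in short steps, Python scripts to look and compute and a tool call to move; the robot and the scene stay as the last step left them, time stands still between calls to the robot, and variables do not carry over. Pictures are saved under pics/ and viewed, and the job is handed in when it is done.

Besides the shell and the picture viewer there is one more tool, called after "Call:" as name([rows], argument=value, ...), one row to a line, values as JSON. jog_arm: Moves the arm, as the interface text tells. Its arguments: {"type":"object","properties":{"increments":{"type":"array","items":{"type":"array","items":{"type":"array","items":{"type":"number"}}}}},"required":["increments"]}

```bash
mkdir -p pics; ls; cat > h.py <<'E'
import numpy as np, cv2, pickle
from scipy.spatial.transform import Rotation as R
from cell import get_obs, camera
def cap(name,tag):
    o=get_obs(); c=camera(name); c['obs']=o
    pickle.dump(c,open(f'{tag}.pkl','wb'))
    cv2.imwrite(f'pics/{tag}.png',c['image'][:,:,::-1]); return c
def T(c):
    M=np.eye(4)
    if 'hand_eye' in c:
        M[:3,:3]=R.from_quat(c['obs']['orientation']).as_matrix(); M[:3,3]=c['obs']['tool_pos']
        return M@np.array(c['hand_eye'])
    M[:3,:3]=R.from_quat(c['orientation']).as_matrix(); M[:3,3]=c['origin']; return M
def cloud(c):
    """world xyz per pixel (400,640,3), nan where none"""
    h,w=c['range_z'].shape
    v,u=np.mgrid[:h,:w]
    K=np.array([[c['fx'],0,c['cx']],[0,c['fy'],c['cy']],[0,0,1]])
    p=cv2.undistortPoints(np.stack([u,v],-1).reshape(-1,1,2).astype(np.float64),K,np.array(c['dist'])).reshape(h,w,2)
    z=c['range_z'].astype(float).copy(); z[z==0]=np.nan
    P=np.dstack([p*z[...,None],z]); M=T(c)
    return P@M[:3,:3].T+M[:3,3]
E
python3 - <<'E'
from h import *
for n in ['scene','side','wrist']:
    c=cap(n,n+'0'); print(n,T(c).round(3).tolist(),c['fx'])
print(get_obs())
E
```

```text
pics
scene [[0.902, 0.3, -0.312, 0.871], [0.432, -0.62, 0.655, -0.698], [0.003, -0.725, -0.688, 0.819], [0.0, 0.0, 0.0, 1.0]] 498.98065283272865
side [[0.898, -0.309, 0.313, 0.227], [-0.439, -0.62, 0.65, -0.628], [-0.006, -0.721, -0.693, 0.677], [0.0, 0.0, 0.0, 1.0]] 393.98528173703113
wrist [[1.0, 0.001, -0.001, 0.525], [0.001, -0.964, -0.267, 0.068], [-0.001, 0.267, -0.964, 0.373], [0.0, 0.0, 0.0, 1.0]] 308.7189040061065
{'time_s': 0.15, 'joint_pos': array([-1.55324236e-01,  2.63431839e-01, -4.87524172e-02,  1.25939511e+00,
       -2.71493644e-05,  1.41550062e+00]), 'qvel': array([ 2.87194894e-05,  1.82223206e-04,  1.57261114e-03, -8.15261404e-04,
        1.07790523e-03,  1.81447103e-04]), 'effort': array([ 2.40502384e-03, -6.37823009e+01,  3.84648621e+01,  1.05481912e-02,
       -5.52052688e-05,  6.25772100e-05]), 'tool_pos': array([5.24819520e-01, 2.85236337e-06, 2.44940034e-01]), 'orientation': array([ 7.07116809e-01,  7.07096644e-01, -2.41658714e-04, -3.08341331e-04]), 'wrist_force': array([ 0.2506894 , -0.16540301,  0.38928808]), 'torque': array([-0.01393615,  0.02003243,  0.00228743]), 'width': 0.9990188175711773}
```

View pics/scene0.png

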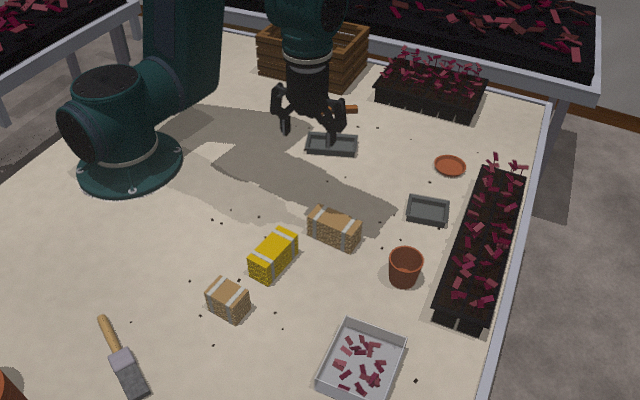

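View pics/side0.png

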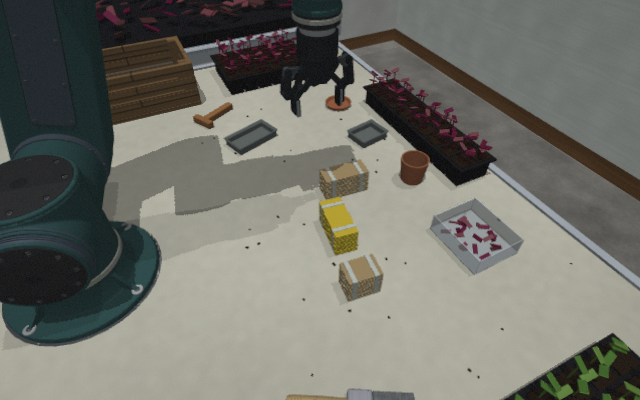

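View pics/wrist0.png

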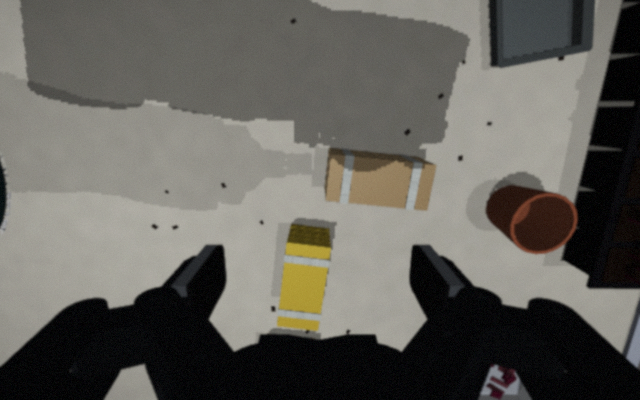

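```bash
cat > meas.py <<'E'
from h import *
def rect(P,m):
    q=P[m][:,:2]; r=cv2.minAreaRect(q.astype(np.float32)); 
    b=cv2.boxPoints(r); e=[b[1]-b[0],b[2]-b[1]]; L=max(e,key=np.linalg.norm)
    return np.array(r[0]).round(4),sorted(np.array(r[1]).round(4)),round(float(np.degrees(np.arctan2(L[1],L[0])))%180,1),len(q)
def comps(c,lo,hi,minpx=60):
    P=cloud(c); z=P[...,2]; m=((z>lo)&(z<hi)).astype(np.uint8)
    n,l,s,ce=cv2.connectedComponentsWithStats(m)
    for i in range(1,n):
        if s[i,4]>=minpx and 0.2<np.nanmean(P[l==i][:,0])<0.9:
            print(ce[i].round(0),s[i,4],*rect(P,l==i),'z',np.median(z[l==i]).round(4),'rgb',c['image'][l==i].mean(0).round())
E
python3 - <<'E'
from meas import *
for t in ['scene0','side0','wrist0']:
    c=pickle.load(open(t+'.pkl','rb')); print(t); 
    for lo,hi in [(.054,.066),(.019,.029),(-.004,.004)]:
        if lo<0: print('bench med',np.nanmedian(cloud(c)[...,2][np.abs(cloud(c)[...,2])<.01])); continue
        print(lo); comps(c,lo,hi)
c=pickle.load(open('scene0.pkl','rb'));im=c['image'][:,:,::-1]
cv2.imwrite('pics/crop.png',np.hstack([cv2.resize(im[190:330,195:375],None,fx=2.2,fy=2.2,interpolation=2),cv2.resize(im[110:250,290:460],None,fx=2.2,fy=2.2,interpolation=2)]))
E
```

```text
scene0
0.054
[509.  21.] 75 [0.779  1.2686] [np.float64(0.0463), np.float64(0.1041)] 137.5 75 z 0.0571 rgb [89. 43. 51.]
[433.  86.] 2632 [0.6218 0.6594] [np.float64(0.2212), np.float64(0.3137)] 0.2 2632 z 0.0579 rgb [36. 28. 26.]
[480. 251.] 5940 [0.8959 0.1003] [np.float64(0.1137), np.float64(0.4674)] 90.1 5940 z 0.0575 rgb [38. 31. 29.]
[334. 220.] 962 [ 0.5896 -0.0042] [np.float64(0.0533), np.float64(0.1108)] 174.1 962 z 0.0608 rgb [145. 123.  94.]
[272. 247.] 1081 [ 0.5089 -0.1285] [np.float64(0.0519), np.float64(0.1103)] 82.7 1081 z 0.0605 rgb [179. 154.  52.]
[406. 260.] 326 [ 0.7655 -0.0486] [np.float64(0.0679), np.float64(0.0695)] 111.6 326 z 0.0617 rgb [102.  64.  47.]
[226. 292.] 854 [ 0.4852 -0.2653] [np.float64(0.0538), np.float64(0.0706)] 172.0 854 z 0.0599 rgb [156. 135. 108.]
0.019
[318. 142.] 155 [0.44   0.2868] [np.float64(0.0782), np.float64(0.1118)] 18.1 155 z 0.0225 rgb [86. 87. 85.]
[350. 140.] 98 [0.5002 0.3165] [np.float64(0.0485), np.float64(0.0918)] 141.4 98 z 0.0221 rgb [84. 85. 84.]
[428. 206.] 348 [0.7563 0.1573] [np.float64(0.0798), np.float64(0.0961)] 1
[... 5817 characters left out ...]
5. 18.]
[591. 212.] 297 [ 0.8491 -0.0465] [np.float64(0.0176), np.float64(0.0473)] 69.0 297 z 0.0243 rgb [4. 4. 4.]
[535. 219.] 320 [ 0.7814 -0.0568] [np.float64(0.0191), np.float64(0.0508)] 62.4 320 z 0.0242 rgb [49. 27. 18.]
[309. 233.] 116 [ 0.5149 -0.0744] [np.float64(0.0016), np.float64(0.0488)] 173.0 116 z 0.0247 rgb [70. 61. 21.]
[582. 249.] 278 [ 0.8543 -0.099 ] [np.float64(0.0151), np.float64(0.0442)] 89.6 278 z 0.0241 rgb [6. 6. 6.]
[504. 379.] 183 [ 0.7859 -0.2951] [np.float64(0.0248), np.float64(0.034)] 23.0 183 z 0.0244 rgb [65. 40. 48.]
[497. 394.] 92 [ 0.7795 -0.3198] [np.float64(0.0107), np.float64(0.0257)] 153.3 92 z 0.0251 rgb [56. 28. 39.]
bench med -1.6438931010998026e-05
```

View pics/crop.png

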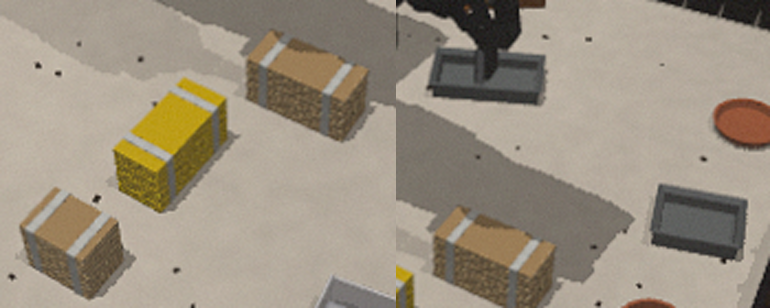

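Candidates in the scene image are:
- Brown pile at (334,220), which measures 110 x 52 mm.
- Yellow pile at (272,247), 110 x 51 mm.
- Brown pile at (226,292), 70 x 53 mm.

The brown 110 mm one is long_pile: right colour and right length. The yellow one is the look-alike. The crop confirms the brown long block with two bands. The long holder is at scene (332,145), and the short holder is at (428,206).

Call:
jog_arm([
  [[-0.2,0.85,0.4,-0.15,1],[-0.2,0.85,0.4,-0.15,1],[-0.2,0.85,0.4,-0.15,1],[0,0,0.4,-0.15,1],[0,0,0.4,-0.15,1],[0,0,0.4,-0.15,1],[0,0,0.4,-0.15,1],[0,0,0.4,-0.15,1]],
])

```text
time_s: 0.95
tool_pos: [0.592, -0.0053, 0.1611]
orientation: [0.181, 0.983, -0.0, -0.001]
wrist_force: [0.5, 0.3, -0.3]
width: 1.004
```

Call:
jog_arm([
  [[0,0,0,-0.15,1],[0,0,0,-0.12,1],[0,0,0,0,1]],
])

```text
time_s: 1.25
tool_pos: [0.5907, -0.0051, 0.1586]
orientation: [0.043, 0.999, 0.0, -0.003]
wrist_force: [0.6, -0.1, -0.3]
width: 1.0
```

```bash
cat > look.py <<'E'
import sys
from meas import *
tag=sys.argv[1]
for n in sys.argv[2].split(','):
    c=cap(n,n+tag); print(n)
    for a in sys.argv[3:]:
        lo,hi=map(float,a.split(':')); print(a); comps(c,lo,hi,150)
o=get_obs(); M=R.from_quat(o['orientation']).as_matrix()
print(o['time_s'],o['tool_pos'].round(4),'yaw y',np.degrees(np.arctan2(M[1,1],M[0,1])).round(2),'tilt',M[2].round(3),o['joint_pos'].round(3),o['width'].round(3),o['wrist_force'].round(1))
E
python3 look.py 1 wrist,scene 0.054:0.066 0.018:0.029
```

```text
wrist
0.054:0.066
[133. 103.] 11676 [ 0.5076 -0.1286] [np.float64(0.0512), np.float64(0.111)] 82.5 11676 z 0.0596 rgb [176. 160.  78.]
[318. 196.] 8875 [ 0.59   -0.0039] [np.float64(0.0503), np.float64(0.1095)] 174.1 8875 z 0.0596 rgb [131. 117.  94.]
0.018:0.029
[13. 89.] 1090 [ 0.4868 -0.2418] [np.float64(0.005), np.float64(0.0685)] 173.2 1090 z 0.0235 rgb [54. 49. 40.]
[225. 109.] 219 [ 0.5153 -0.0742] [np.float64(0.0014), np.float64(0.0492)] 172.2 219 z 0.0247 rgb [69. 59. 20.]
[516. 295.] 297 [0.7099 0.1778] [np.float64(0.0198), np.float64(0.0374)] 56.4 297 z 0.0221 rgb [64. 68. 70.]
[ 22. 327.] 287 [ 0.7045 -0.3104] [np.float64(0.0021), np.float64(0.0525)] 92.4 287 z 0.0234 rgb [ 91.  95. 101.]
[144. 382.] 288 [ 0.7825 -0.2044] [np.float64(0.0023), np.float64(0.0523)] 1.5 288 z 0.0236 rgb [ 91.  95. 101.]
scene
0.054:0.066
[433.  86.] 2621 [0.6222 0.659 ] [np.float64(0.2228), np.float64(0.3129)] 179.7 2621 z 0.058 rgb [36. 28. 26.]
[480. 251.] 5896 [0.8962 0.1004] [np.float64(0.114), np.float64(0.4661)] 90.1 5896 z 0.0575 rgb [39. 32. 30.]
[334. 220.] 967 [ 0.5895 -0.0039] [np.
[... 1000 characters left out ...]
.] 220 [ 0.7566 -0.2086] [np.float64(0.0343), np.float64(0.1191)] 18.6 220 z 0.0232 rgb [121. 117. 117.]
[359. 348.] 230 [ 0.7503 -0.251 ] [np.float64(0.0481), np.float64(0.0525)] 64.8 230 z 0.0237 rgb [111.  68.  76.]Traceback (most recent call last):
  File "look.py", line 9, in <module>
    print(o['time_s'],o['tool_pos'].round(4),'yaw y',np.degrees(np.arctan2(M[1,1],M[0,1])).round(2),'tilt',M[2].round(3),o['joint_pos'].round(3),o['width'].round(3),o['wrist_force'].round(1))
                                                                                                                                                 ^^^^^^^^^^^^^^^^
AttributeError: 'float' object has no attribute 'round'
```

```bash
sed -i "s/o\['width'\].round(3)/round(o['width'],3)/" look.py
```

Call:
jog_arm([
  [[0.02,0.04,0.8,0.02,1],[0,0,0.8,0,1],[0,0,0.8,0,1],[0,0,0.8,0,1],[0,0,0.6,0,1],[0,0,0.4,0,1],[0,0,0,0,1]],
])

```text
time_s: 2.05
tool_pos: [0.5911, -0.0041, 0.0514]
orientation: [0.068, 0.998, 0.0, -0.001]
wrist_force: [0.4, -0.3, 0.2]
width: 0.998
```

```bash
python3 look.py 2 scene 0.014:0.029
```

```text
scene
0.014:0.029
[399. 101.] 200 [0.5527 0.569 ] [np.float64(0.0345), np.float64(0.1359)] 7.5 200 z 0.0213 rgb [30. 27. 26.]
[428. 207.] 461 [0.7562 0.1573] [np.float64(0.0786), np.float64(0.0966)] 9.5 461 z 0.022 rgb [89. 88. 87.]
[333. 239.] 225 [ 0.5973 -0.0256] [np.float64(0.0467), np.float64(0.117)] 18.4 225 z 0.0217 rgb [98. 86. 68.]
[273. 268.] 246 [ 0.5271 -0.1389] [np.float64(0.0464), np.float64(0.1187)] 59.4 246 z 0.0213 rgb [114.  98.  41.]
[230. 312.] 179 [ 0.4941 -0.2827] [np.float64(0.0411), np.float64(0.0837)] 28.4 179 z 0.0213 rgb [106.  94.  75.]
[123. 364.] 1571 [ 0.3621 -0.4491] [np.float64(0.0431), np.float64(0.2022)] 149.9 1571 z 0.0182 rgb [126. 117. 110.]
[362. 339.] 362 [ 0.7313 -0.2414] [np.float64(0.0849), np.float64(0.1676)] 48.3 362 z 0.0214 rgb [123. 119. 118.]
[362. 348.] 296 [ 0.7504 -0.2442] [np.float64(0.0528), np.float64(0.0566)] 77.5 296 z 0.0225 rgb [113.  69.  77.]
[371. 379.] 163 [ 0.7874 -0.2945] [np.float64(0.0237), np.float64(0.0365)] 13.0 163 z 0.0235 rgb [103.  59.  69.]
2.1 [ 0.5914 -0.0041  0.0521] yaw y 82.17 tilt [ 0.002  0.    -1.   ] [-0.145  0.496 -0.232  0.844  0.    -0.008] 0.998 [ 0.1 -0.   0.4]
```

View pics/scene2.png

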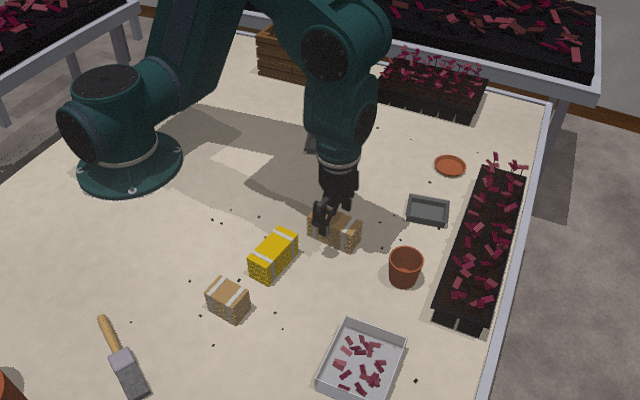

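The gripper straddles the long pile at (335,228). I'll lower it the last bit, correct the yaw and close.

Call:
jog_arm([
  [[0.05,0,0.35,-0.03,1],[0,0,0,0,1],[0,0,0,0,-1],[0,0,0,0,-1],[0,0,0,0,-1],[0,0,0,0,-1],[0,0,0,0,-1]],
])

```text
time_s: 2.8
tool_pos: [0.5916, -0.0041, 0.0455]
orientation: [0.053, 0.999, -0.0, 0.001]
wrist_force: [-0.3, 0.3, -3.0]
width: 0.575
```

Call:
jog_arm([
  [[0,0,0,0,-1],[0,0,-0.7,0,-1],[0,0,-0.8,0,-1],[0,0,-0.8,0,-1],[0,0,-0.8,0,-1],[0,0,0,0,-1]],
])

```text
time_s: 3.4
tool_pos: [0.5903, -0.004, 0.1243]
orientation: [0.053, 0.999, 0.0, -0.0]
wrist_force: [0.1, -0.1, -2.6]
width: 0.571
```

```bash
python3 look.py 3 side,wrist 0.11:0.2
```

```text
side
0.11:0.2
[155.  61.] 1631 [0.2637 0.6571] [np.float64(0.2145), np.float64(0.2323)] 89.5 1631 z 0.1288 rgb [68. 55. 39.]
[343. 145.] 1357 [ 0.5849 -0.0107] [np.float64(0.0983), np.float64(0.1118)] 131.7 1357 z 0.1387 rgb [74. 70. 59.]
wrist
0.11:0.2
[318. 301.] 67494 [ 0.5829 -0.0015] [np.float64(0.1039), np.float64(0.1045)] 41.4 67494 z 0.1672 rgb [52. 47. 40.]
[192. 387.] 248 [ 0.5772 -0.0297] [np.float64(0.0029), np.float64(0.0074)] 107.2 248 z 0.1985 rgb [31. 31. 31.]
[442. 387.] 240 [0.5828 0.0247] [np.float64(0.0024), np.float64(0.0066)] 64.7 240 z 0.1985 rgb [26. 27. 27.]
3.5 [ 0.5892 -0.0039  0.1218] yaw y 83.92 tilt [ 0.004  0.    -1.   ] [-0.145  0.436 -0.126  1.013  0.    -0.039] 0.575 [-0.1  1.  -3.3]
```

View pics/side3.png

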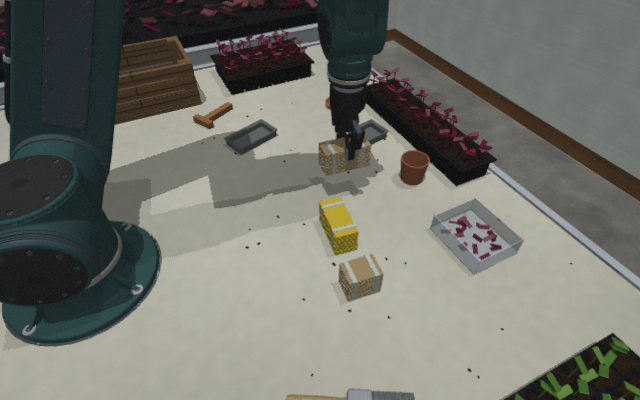

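View pics/wrist3.png

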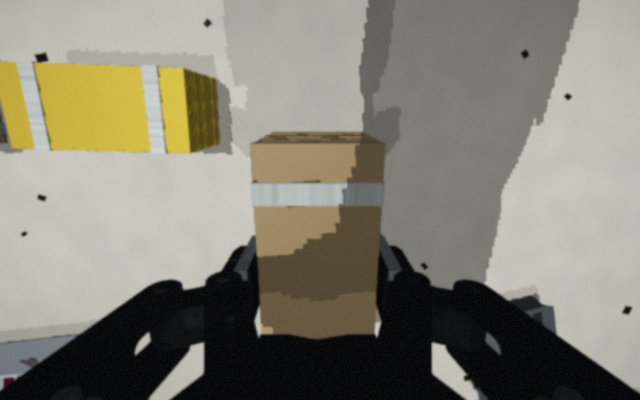

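The pile is lifted level. The wrist view shows its near half at (318,200–330), and the two other piles haven't moved. Next I'll carry it to beside the holder and measure the holder with the wrist camera.

Call:
jog_arm([
  [[0.2,0.98,-0.2,0,-1],[0.2,0.98,-0.2,0,-1],[0.2,0.98,0,0,-1],[0.2,0.98,0,0,-1],[0.2,0.98,0,0,-1],[0.2,0.98,0,0,-1],[0.2,0.98,0,0,-1],[0.2,0.98,0,0,-1]],
])

```text
time_s: 4.3
tool_pos: [0.5657, 0.1992, 0.1206]
orientation: [0.056, 0.998, -0.001, -0.009]
wrist_force: [0.3, 0.1, -1.9]
width: 0.574
```

Call:
jog_arm([
  [[0.2,0.98,0,0,-1],[0.2,0.98,0,0,-1],[0.2,0.98,0,0,-1],[0.2,0.8,0,-0.14,-1],[0.2,0.5,0,-0.14,-1],[0,0,0,-0.14,-1],[0,0,0,0,-1]],
])

```text
time_s: 5.0
tool_pos: [0.5449, 0.3133, 0.1091]
orientation: [-0.162, 0.987, 0.0, -0.017]
wrist_force: [-0.0, 0.1, -3.3]
width: 0.572
```

```bash
python3 look.py 4 side,scene,wrist 0.018:0.030
```

```text
side
0.018:0.030
[425. 145.] 463 [0.8512 0.0867] [np.float64(0.0952), np.float64(0.45)] 101.6 463 z 0.0239 rgb [16. 17. 17.]
[148. 109.] 314 [0.2196 0.5491] [np.float64(0.0148), np.float64(0.2975)] 179.6 314 z 0.0247 rgb [58. 47. 33.]
[210. 114.] 198 [0.3814 0.4599] [np.float64(0.07), np.float64(0.1229)] 41.6 198 z 0.0201 rgb [116.  85.  57.]
[249. 132.] 243 [0.4501 0.2893] [np.float64(0.0786), np.float64(0.1348)] 18.4 243 z 0.0218 rgb [56. 58. 57.]
[368. 129.] 177 [0.7561 0.1538] [np.float64(0.0774), np.float64(0.0969)] 11.5 177 z 0.0217 rgb [86. 90. 88.]
[482. 220.] 320 [ 0.8016 -0.2493] [np.float64(0.0801), np.float64(0.1623)] 129.3 320 z 0.0244 rgb [109. 112. 110.]
[461. 225.] 172 [ 0.7488 -0.2472] [np.float64(0.0505), np.float64(0.0578)] 75.7 172 z 0.0228 rgb [99. 62. 71.]
[470. 249.] 332 [ 0.7284 -0.3079] [np.float64(0.092), np.float64(0.1829)] 131.3 332 z 0.024 rgb [113. 118. 119.]
[360. 394.] 270 [ 0.3819 -0.4504] [np.float64(0.0169), np.float64(0.0464)] 151.4 270 z 0.0201 rgb [129. 130. 136.]
[308. 398.] 161 [ 0.3079 -0.4193] [np.float64(0.0069), np.float64(0.076)] 153.4 161
[... 1162 characters left out ...]
rgb [51. 54. 55.]
[382.  69.] 1778 [0.4422 0.325 ] [np.float64(0.0085), np.float64(0.0894)] 18.8 1778 z 0.0216 rgb [42. 45. 46.]
[591.  77.] 4749 [0.4026 0.4609] [np.float64(0.0224), np.float64(0.1035)] 28.5 4749 z 0.0196 rgb [138.  92.  57.]
[620. 306.] 971 [0.5443 0.5639] [np.float64(0.0104), np.float64(0.0455)] 171.0 971 z 0.0241 rgb [5. 5. 5.]
[ 28. 347.] 876 [0.7234 0.129 ] [np.float64(0.034), np.float64(0.0668)] 143.2 876 z 0.0221 rgb [66. 71. 72.]
[598. 345.] 524 [0.5785 0.5677] [np.float64(0.0162), np.float64(0.0288)] 137.5 524 z 0.024 rgb [5. 5. 6.]
5.15 [0.5453 0.3128 0.1098] yaw y 108.26 tilt [ 0.032  0.005 -0.999] [ 0.388  0.524 -0.004  1.074  0.007  0.069] 0.572 [-0.2  0.2 -1.6]
```

View pics/wrist4.png

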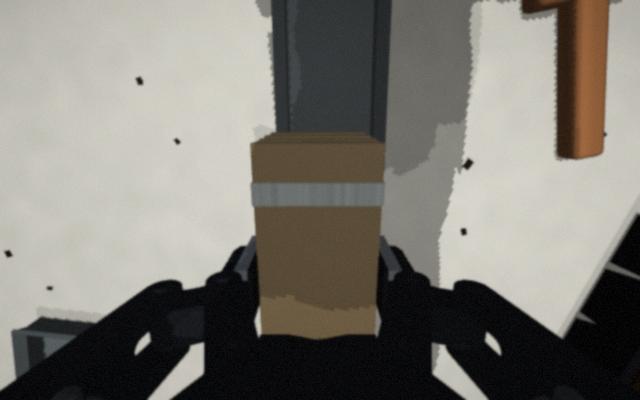

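View pics/scene4.png

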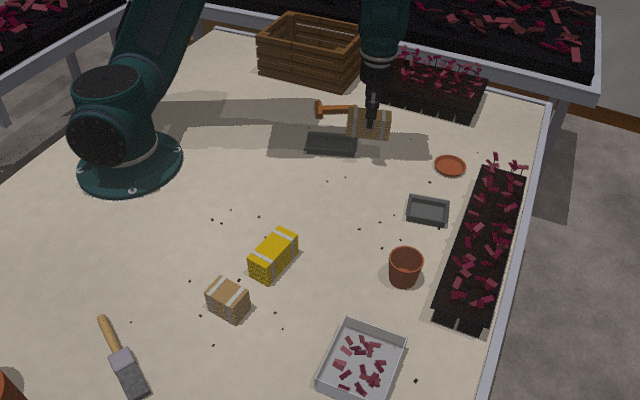

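The wrist view shows the holder straight ahead of the pile: side walls at columns 279 and 382, yaw 18.7°, centre-line v≈0.132. The jog has no tilt axis, so I'll tip the pile inside the grip by pressing its −u half onto the holder's outer +u rim. The +u end then swings down.

Call:
jog_arm([
  [[-0.2,0.22,0.3,0,-1],[-0.2,0.22,0.4,0,-1],[-0.05,0,0.4,0,-1],[0,0,0.3,0,-1],[0,0,0,0,-1]],
])

```text
time_s: 5.65
tool_pos: [0.5522, 0.3269, 0.0701]
orientation: [-0.155, 0.988, -0.0, -0.017]
wrist_force: [-0.4, -0.6, -2.2]
width: 0.574
```

```bash
cat > st.py <<'E'
import sys
from meas import *
tag=sys.argv[1]; names=sys.argv[2].split(',') if len(sys.argv)>2 else []
A=np.radians(18.7); U=np.array([np.cos(A),np.sin(A)]); V=np.array([-U[1],U[0]]); C=np.array([.5205,.1325])
def uv(p): return np.array([p[...,0]*U[0]+p[...,1]*U[1]-C[0], p[...,0]*V[0]+p[...,1]*V[1]-C[1]])*1000
for n in names: c=cap(n,n+tag)
o=get_obs(); M=R.from_quat(o['orientation']).as_matrix()
p=o['tool_pos']
print('t',round(o['time_s'],2),'TCP u,v',uv(p).round(1),'z',(p[2]*1000).round(1),'yaw-v',(np.degrees(np.arctan2(M[1,1],M[0,1]))-108.7).round(2),'M2',M[2].round(3),'F',o['wrist_force'].round(1),'w',round(o['width'],3))
if 'wrist' in names:
    c=pickle.load(open('wrist'+tag+'.pkl','rb')); P=cloud(c); 
    # top of pile: pixels around cols 270-365 rows 150-320 ; fit plane robustly
    Q=P[145:320,275:360].reshape(-1,3); Q=Q[~np.isnan(Q).any(1)]
    k=np.ones(len(Q),bool)
    for _ in range(5):
        a=Q[k].mean(0); n=np.linalg.svd(Q[k][::3]-a)[2][2]; n*=np.sign(n[2]); d=(Q-a)@n; k=np.abs(d)<.004
    nu=n[:2]@U; nv=n[:2]@V
    print('pile top normal u,v deg',np.degrees(np.arctan2(nu,n[2])).round(1),np.degrees(np.arctan2(nv,n[2])).round(1),'inl',k.mean().round(2))
    W=uv(P); D=np.abs((P-a)@n)<.004
    m=D&(np.abs(W[1]-uv(p)[1])<24)&(W[0]<uv(p)[0])
    l=cv2.connectedComponents(m.astype(np.uint8))[1]; 
    u=W[0][l==l[230,318]] if m[230,318] else W[0][m]
    print('top far edge u',np.percentile(u,.5).round(1), 'z there',(P[...,2][m][np.argmin(W[0][m])]*1000).round(1))
    z=P[...,2]*1000
    r=(z>21.5)&(z<25.5)&(np.abs(W[0])<90)&(np.abs(W[1])<50)
    if r.sum()>50: print('rim pts u range',np.percentile(W[0][r],[.5,99.5]).round(1),'v range',np.percentile(W[1][r],[.5,99.5]).round(1))
E
python3 st.py 5 wrist,side
```

```text
t 5.75 TCP u,v [107.8   0. ] z 71.3 yaw-v -0.91 M2 [ 0.032  0.005 -0.999] F [ 0.1 -0.5 -2.4] w 0.576
pile top normal u,v deg 2.2 -0.3 inl 1.0
top far edge u 52.0 z there 82.9
rim pts u range [-16.3  63. ] v range [-38.4  37.5]
```

View pics/side5.png

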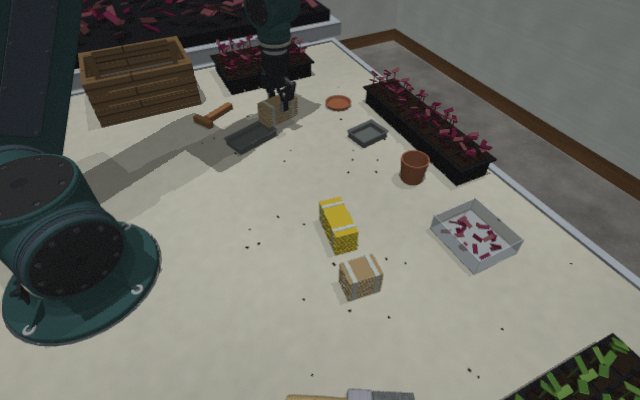

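View pics/wrist5.png

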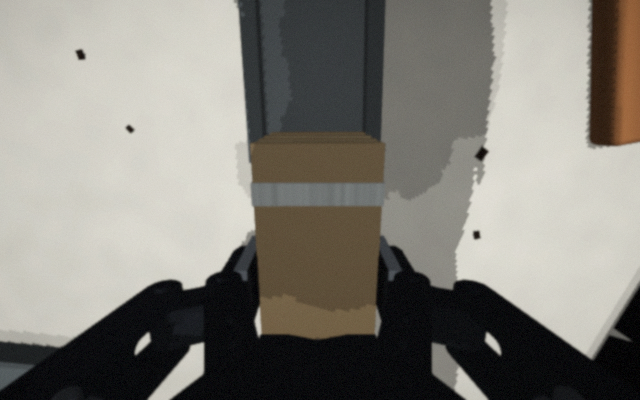

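Call:
jog_arm([
  [[0,0,0.12,0,-1],[0,0,0.12,0,-1],[0,0,0.12,0,-1],[0,0,0.12,0,-1]],
])

```text
time_s: 6.15
tool_pos: [0.5563, 0.3282, 0.0641]
orientation: [-0.154, 0.988, 0.001, -0.01]
wrist_force: [1.0, -0.3, 13.8]
width: 0.576
```

```bash
python3 st.py 6 wrist
```

```text
t 6.2 TCP u,v [111.8  -0. ] z 64.0 yaw-v -0.94 M2 [ 0.02   0.006 -1.   ] F [ 2.5 -0.4 13.5] w 0.578
pile top normal u,v deg 6.0 -0.3 inl 1.0
top far edge u 56.5 z there 81.0
rim pts u range [-8.9 62.7] v range [-38.4  37.5]
```

It tips within the grip: the tilt is 6° with about 16 N of contact. I'll carry on.

Call:
jog_arm([
  [[0.08,0,0.12,0,-1],[0.08,0,0.12,0,-1],[0.05,0,0.12,0,-1],[0.05,0,0.12,0,-1]],
])

```text
time_s: 6.6
tool_pos: [0.5589, 0.329, 0.0612]
orientation: [-0.154, 0.988, 0.004, 0.002]
wrist_force: [1.8, -0.7, 16.8]
width: 0.577
```

```bash
python3 st.py 7 wrist
```

```text
t 6.65 TCP u,v [ 1.145e+02 -1.000e-01] z 61.1 yaw-v -0.98 M2 [-0.005  0.007 -1.   ] F [ 4.5  1.1 12.1] w 0.573
pile top normal u,v deg 9.0 -0.4 inl 0.98
top far edge u 59.5 z there 81.1
rim pts u range [-3.3 64.8] v range [-38.4  37.5]
```

Call:
jog_arm([
  [[0.2,0,0.15,0,-1],[0.2,0,0.15,0,-1],[0.2,0,0.15,0,-1],[0.2,0,0.15,0,-1]],
])

```text
time_s: 7.05
tool_pos: [0.5589, 0.3289, 0.061]
orientation: [-0.153, 0.988, 0.008, 0.025]
wrist_force: [10.3, 0.9, 22.4]
width: 0.572
```

```bash
python3 st.py 8 wrist,side; python3 - <<'E'
import cv2
im=cv2.imread('pics/side8.png')[60:180,190:350]; cv2.imwrite('pics/side8c.png',cv2.resize(im,None,fx=4.5,fy=4.5,interpolation=2))
E
```

```text
t 7.15 TCP u,v [ 1.143e+02 -1.000e-01] z 61.0 yaw-v -1.05 M2 [-0.051  0.008 -0.999] F [13.3  2.8 20.1] w 0.574
pile top normal u,v deg 8.8 -0.4 inl 0.96
top far edge u 59.1 z there 81.1
rim pts u range [-0.1 66.2] v range [-38.4  37.5]
```

View pics/side8c.png

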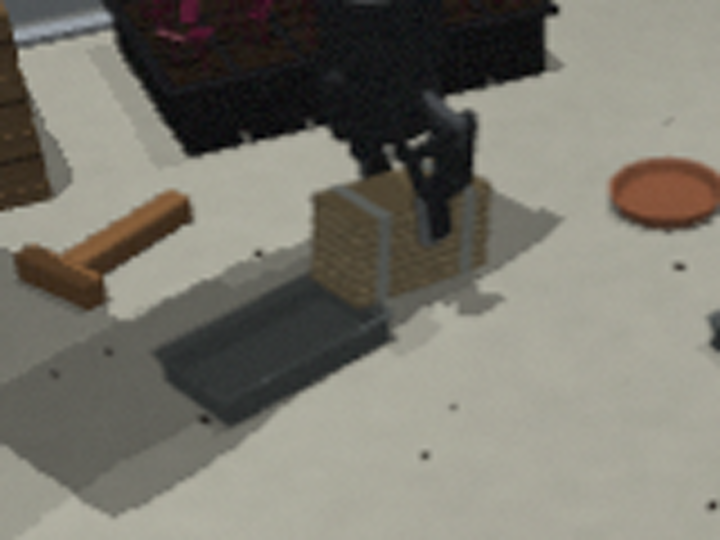

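The tip has stalled at 8.8°. My −u push at the rim counters the tipping moment, and the tool itself creeps in tilt. I'll back off, re-place closer to mid-length, and press with larger steps and no −u push.

Call:
jog_arm([
  [[0,0,-0.4,0,-1],[0.45,0,0,0,-1],[0,0,0.25,0,-1],[0,0,0.3,0,-1],[-0.05,0,0.3,0,-1],[-0.05,0,0.3,0,-1]],
])

```text
time_s: 7.75
tool_pos: [0.5595, 0.3295, 0.0523]
orientation: [-0.153, 0.988, 0.01, 0.036]
wrist_force: [-31.3, -11.2, 88.8]
width: 0.574
```

```bash
python3 st.py 9 wrist
```

```text
t 7.8 TCP u,v [115.4   0.2] z 52.1 yaw-v -1.07 M2 [-0.074  0.009 -0.997] F [-15.   -7.7  52.3] w 0.573
pile top normal u,v deg 16.5 -0.5 inl 0.91
top far edge u 59.8 z there 84.5
rim pts u range [ 4.1 66.3] v range [-38.4  37.5]
```

The tilt is 16.5°. The lower end also met the bench and the force peaked at 89 N, so I'll lift off now.

Call:
jog_arm([
  [[0,0,-0.5,0,-1],[0,0,-0.6,0,-1],[0,0,-0.4,0,-1],[0,0,0,0,-1]],
])

```text
time_s: 8.2
tool_pos: [0.558, 0.3286, 0.0901]
orientation: [-0.153, 0.988, 0.01, 0.036]
wrist_force: [1.3, 0.3, -3.2]
width: 0.576
```

```bash
python3 st.py 10 wrist,side; python3 - <<'E'
import cv2
im=cv2.imread('pics/side10.png')[60:180,190:350]; cv2.imwrite('pics/side10c.png',cv2.resize(im,None,fx=4.5,fy=4.5,interpolation=2))
E
```

```text
t 8.3 TCP u,v [112.8  -0.2] z 88.8 yaw-v -1.08 M2 [-0.072  0.009 -0.997] F [ 0.4 -0.4 -2.6] w 0.575
pile top normal u,v deg 16.6 -0.4 inl 0.91
top far edge u 57.9 z there 122.1
rim pts u range [-6.3 54.7] v range [-38.4  37.5]
```

View pics/side10c.png

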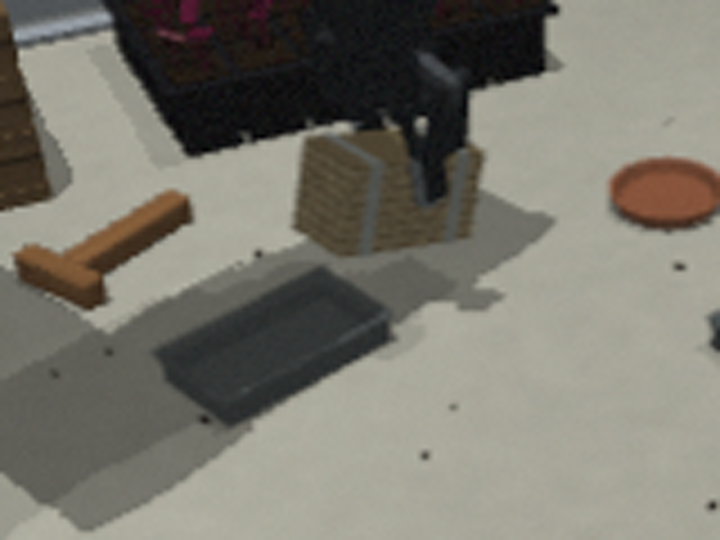

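View pics/wrist10.png

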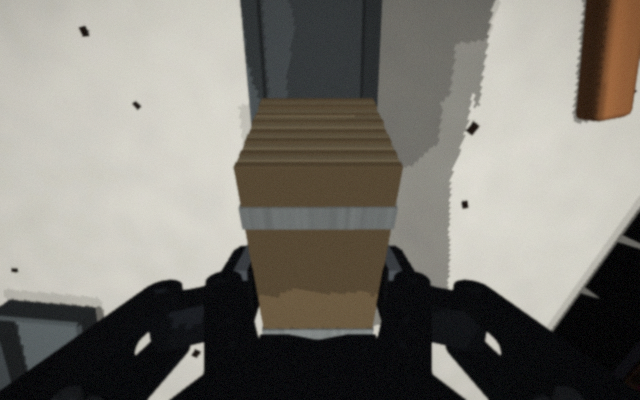

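Tilt is held at 16.6°, with the +u end down (side crop: the right end hangs lower). The lower corner is now about 33 mm up. Next I'll shift −u over the holder.

Call:
jog_arm([
  [[0.6,0,-0.06,-0.01,-1],[0.6,0,-0.06,-0.01,-1],[0.6,0,-0.06,0,-1],[0.6,0,-0.06,0,-1],[0.6,0,-0.06,0,-1],[0.5,0,-0.06,0,-1],[0,0,0,0,-1]],
])

```text
time_s: 9.0
tool_pos: [0.4688, 0.2982, 0.084]
orientation: [-0.163, 0.986, 0.008, 0.03]
wrist_force: [-1.0, 0.3, -3.5]
width: 0.575
```

```bash
python3 st.py 11 wrist,side; python3 - <<'E'
import cv2
im=cv2.imread('pics/side11.png')[60:180,170:330]; cv2.imwrite('pics/side11c.png',cv2.resize(im,None,fx=4.5,fy=4.5,interpolation=2))
E
```

```text
t 9.1 TCP u,v [20.9 -0.4] z 84.3 yaw-v 0.08 M2 [-0.064  0.007 -0.998] F [-0.2  0.3 -2.9] w 0.574
pile top normal u,v deg 17.3 0.0 inl 0.91
top far edge u -35.9 z there 116.5
rim pts u range [-66.9 -41.4] v range [-38.2  37.5]
```

View pics/side11c.png

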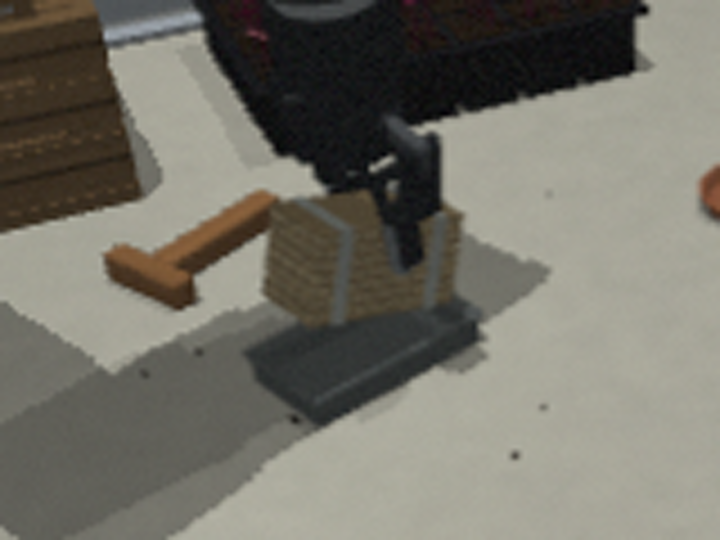

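View pics/wrist11.png

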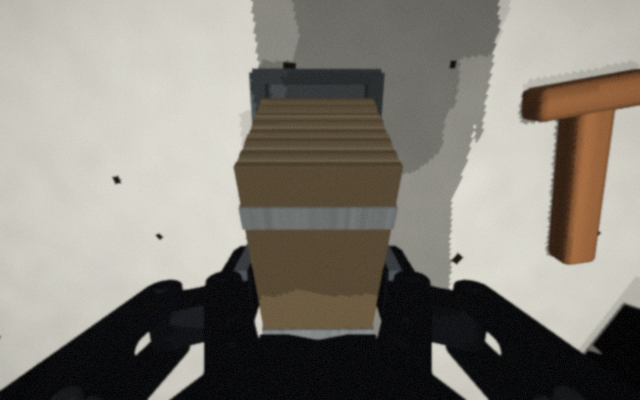

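The wrist shows the holder's far rim at u=−66.9, which agrees with the centre estimate. The pile's lower corner is at about u=52, z=26 mm, with the pile centred in v. Now I'll let the lower end in.

Call:
jog_arm([
  [[-0.05,0,0.25,0,-1],[-0.05,0,0.25,0,-1],[0,0,0.25,0,-1],[0,0,0,0,-1],[0,0,0,0,-1]],
])

```text
time_s: 9.6
tool_pos: [0.4746, 0.3001, 0.0621]
orientation: [-0.163, 0.986, 0.008, 0.029]
wrist_force: [-1.7, -1.0, 0.7]
width: 0.573
```

```bash
python3 st.py 12 wrist,side; python3 - <<'E'
import cv2
im=cv2.imread('pics/side12.png')[60:180,170:330]; cv2.imwrite('pics/side12c.png',cv2.resize(im,None,fx=4.5,fy=4.5,interpolation=2))
E
```

```text
t 9.7 TCP u,v [25.4 -0.4] z 62.3 yaw-v 0.05 M2 [-0.061  0.007 -0.998] F [-1.7 -1.  -4.3] w 0.578
pile top normal u,v deg 17.4 -0.1 inl 0.91
top far edge u -29.6 z there 95.0
rim pts u range [-67.  -28.4] v range [-38.2  37.5]
```

View pics/side12c.png

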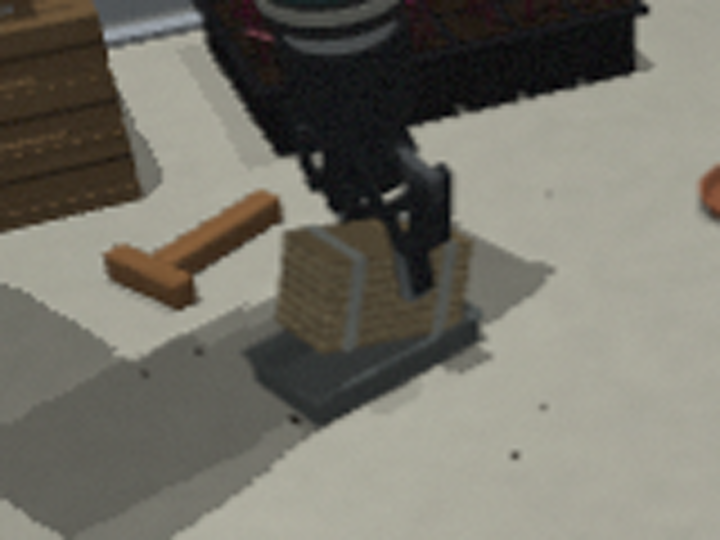

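Step 1's conditions hold: the underside centre is at about (5, 0) mm and 21 mm up, tilt 17.4°, lower end near the bottom by the end wall. Next I'll lay it down, moving −u and down together.

Call:
jog_arm([
  [[0.15,0,0.05,0,-1],[0.2,0,0.14,0,-1],[0.2,0,0.14,0,-1],[0.2,0,0.14,0,-1]],
])

```text
time_s: 10.1
tool_pos: [0.461, 0.2954, 0.0519]
orientation: [-0.162, 0.986, 0.009, 0.035]
wrist_force: [-2.5, -0.7, 17.5]
width: 0.576
```

```bash
python3 st.py 13 wrist
```

```text
t 10.15 TCP u,v [10.2 -0.5] z 51.5 yaw-v 0.03 M2 [-0.071  0.006 -0.997] F [ 1.2 -0.7 14.1] w 0.573
pile top normal u,v deg 10.5 -0.2 inl 0.97
top far edge u -46.5 z there 78.5
rim pts u range [-66.9  65.6] v range [-38.2  37.5]
```

Call:
jog_arm([
  [[0.08,0,0.16,0,-1],[0.08,0,0.16,0,-1],[0.05,0,0.16,0,-1],[0.05,0,0.16,0,-1]],
])

```text
time_s: 10.55
tool_pos: [0.4538, 0.2933, 0.0419]
orientation: [-0.163, 0.986, 0.009, 0.038]
wrist_force: [-28.1, -11.3, 93.7]
width: 0.576
```

```bash
python3 st.py 14 wrist
```

```text
t 10.6 TCP u,v [ 3.4 -0.2] z 42.1 yaw-v 0.07 M2 [-0.079  0.006 -0.997] F [-14.2  -3.1  39.1] w 0.575
pile top normal u,v deg 0.3 -0.0 inl 1.0
top far edge u -58.0 z there 63.6
rim pts u range [-67.2  56.9] v range [-38.3  37.7]
```

The pile is flat (0.3°), with its top at 63.6 mm and still gripped. I'll relieve the press and hold.

Call:
jog_arm([
  [[0,0,-0.04,0,-1],[0,0,0,0,-1],[0,0,0,0,-1]],
])

```text
time_s: 10.9
tool_pos: [0.4533, 0.2932, 0.044]
orientation: [-0.163, 0.986, 0.009, 0.04]
wrist_force: [-0.5, 1.2, -2.4]
width: 0.575
```

```bash
python3 st.py 15 wrist,side,scene; python3 - <<'E'
import cv2
im=cv2.imread('pics/side15.png')[60:180,170:330]; cv2.imwrite('pics/side15c.png',cv2.resize(im,None,fx=4.5,fy=4.5,interpolation=2))
E
```

```text
t 11.05 TCP u,v [ 3.  -0.2] z 43.8 yaw-v 0.08 M2 [-0.081  0.006 -0.997] F [ 0.1  0.1 -2.8] w 0.575
pile top normal u,v deg 0.2 -0.1 inl 1.0
top far edge u -58.4 z there 62.7
rim pts u range [-67.1  59.2] v range [-38.3  37.7]
```

View pics/side15c.png

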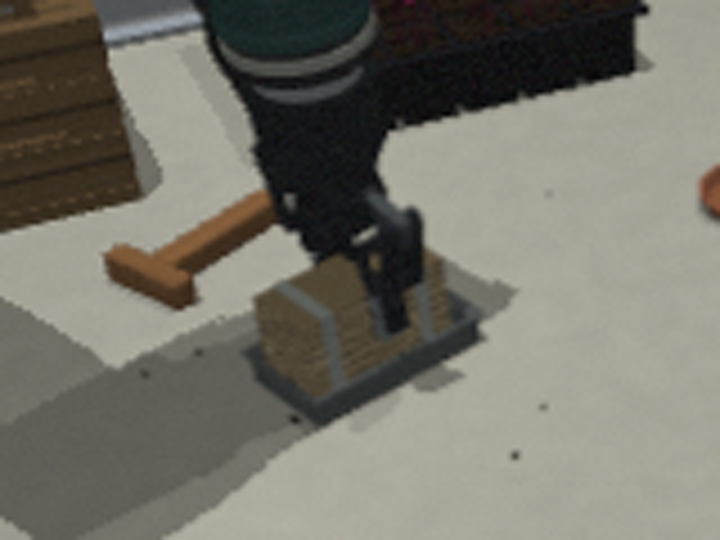

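View pics/wrist15.png

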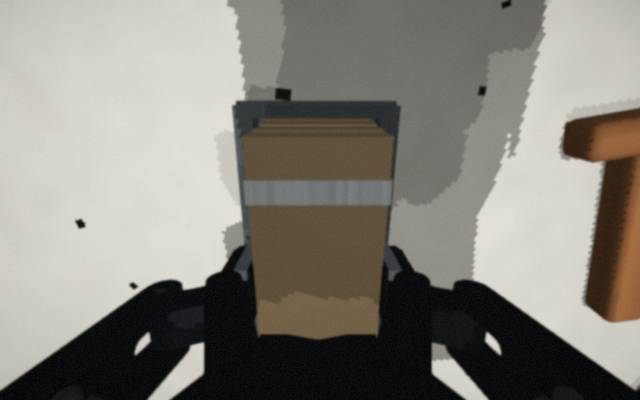

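The pile is flat in the pocket and held clear of load. I'll touch it down slightly, release, and withdraw.

Call:
jog_arm([
  [[0,0,0.06,0,-1],[0,0,0,0,-1],[0,0,0,0,0.3],[0,0,0,0,0.6],[0,0,0,0,1],[0,0,0,0,1],[0,0,0,0,1],[0,0,0,0,1]],
])

```text
time_s: 11.85
tool_pos: [0.454, 0.2934, 0.0419]
orientation: [-0.163, 0.986, 0.009, 0.04]
wrist_force: [0.8, 0.0, 0.7]
width: 0.998
```

```bash
python3 st.py 16 wrist
```

```text
t 11.9 TCP u,v [ 3.6 -0.1] z 41.8 yaw-v 0.07 M2 [-0.082  0.006 -0.997] F [-1.1 -0.2  0.1] w 1.0
pile top normal u,v deg 0.3 0.0 inl 1.0
top far edge u -58.1 z there 63.5
rim pts u range [-67.2  64.8] v range [-38.3  37.7]
```

View pics/wrist16.png

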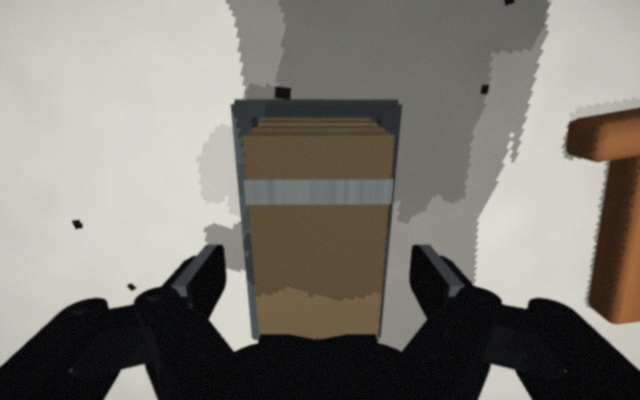

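Fingers are open and clear on both sides (222 and 415). Withdrawing upward.

Call:
jog_arm([
  [[0,0,-0.4,0,1],[0,0,-0.8,0,1],[0,0,-0.9,0,1],[0,0,-0.9,0,1],[0,0,-0.9,0,1],[0,0,-0.5,0,1],[0,0,0,0,1],[0,0,0,0,1]],
])

```text
time_s: 12.7
tool_pos: [0.4447, 0.2895, 0.1599]
orientation: [-0.163, 0.986, 0.01, 0.04]
wrist_force: [0.3, 0.9, 0.0]
width: 1.005
```

```bash
python3 st.py 17; python3 look.py 17 side,wrist 0.054:0.070 0.018:0.026 | grep -v "e+"; python3 - <<'E'
import cv2
im=cv2.imread('pics/side17.png')[60:300,170:410]; cv2.imwrite('pics/side17c.png',cv2.resize(im,None,fx=2.5,fy=2.5,interpolation=2))
E
```

```text
t 12.7 TCP u,v [-6.5 -0.8] z 159.9 yaw-v 0.08 M2 [-0.083  0.006 -0.997] F [0.3 0.9 0. ] w 1.005
side
0.054:0.070
[277.  59.] 908 [0.6737 0.6544] [np.float64(0.2015), np.float64(0.2128)] 90.0 908 z 0.0565 rgb [32. 23. 22.]
[134.  68.] 258 [0.2205 0.748 ] [np.float64(0.0414), np.float64(0.253)] 179.4 258 z 0.065 rgb [60. 51. 41.]
[429. 127.] 2849 [0.8942 0.0966] [np.float64(0.1134), np.float64(0.4642)] 90.1 2849 z 0.0568 rgb [31. 24. 22.]
[146.  97.] 324 [0.2201 0.5519] [np.float64(0.0209), np.float64(0.2978)] 0.2 324 z 0.065 rgb [61. 49. 35.]
[247. 123.] 519 [0.4457 0.2874] [np.float64(0.0545), np.float64(0.1112)] 17.2 519 z 0.0631 rgb [94. 86. 68.]
[415. 159.] 262 [ 0.7637 -0.0522] [np.float64(0.0672), np.float64(0.0692)] 70.8 262 z 0.0617 rgb [93. 61. 45.]
[339. 217.] 952 [ 0.5081 -0.1318] [np.float64(0.0512), np.float64(0.1108)] 82.3 952 z 0.0596 rgb [165. 151.  71.]
[361. 269.] 889 [ 0.4839 -0.2697] [np.float64(0.0527), np.float64(0.07)] 173.3 889 z 0.0598 rgb [143. 133. 109.]
[597. 352.] 524 [ 0.7444 -0.5652] [np.float64(0.034), np.float64(0.0915)] 11.8 524 z 0.0566 rgb [31. 31. 
[... 1579 characters left out ...]
gb [9. 8. 9.]
0.018:0.026
[315. 162.] 3320 [0.4519 0.2925] [np.float64(0.0764), np.float64(0.137)] 18.7 3320 z 0.022 rgb [49. 52. 53.]
[513. 157.] 4421 [0.3931 0.4566] [np.float64(0.07), np.float64(0.1243)] 29.5 4421 z 0.0203 rgb [117.  77.  48.]
[630. 179.] 188 [0.3563 0.5506] [np.float64(0.0036), np.float64(0.0272)] 179.8 188 z 0.023 rgb [35. 27. 18.]
[587. 296.] 335 [0.4733 0.6073] [np.float64(0.0191), np.float64(0.0938)] 101.4 335 z 0.022 rgb [4. 4. 5.]
[494. 383.] 273 [0.6158 0.5673] [np.float64(0.0097), np.float64(0.0598)] 1.0 273 z 0.0221 rgb [4. 4. 4.]
12.8 [0.4445 0.2894 0.1594] yaw y 108.78 tilt [-0.082  0.006 -0.997] [ 0.425  0.261 -0.297  0.931 -0.002  0.097] 1.0 [-0.4 -0.6  0.2]
```

View pics/side17c.png

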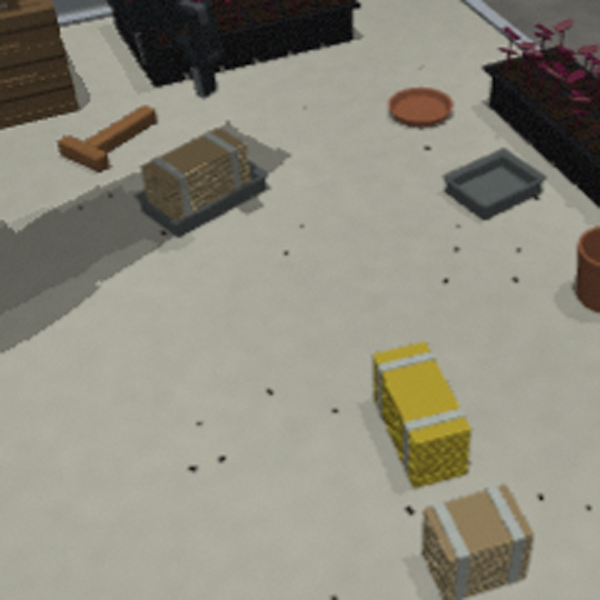

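View pics/wrist17.png

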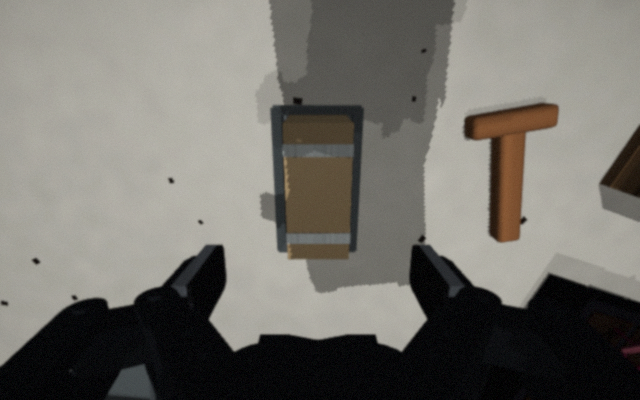

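The pile's top is at 63.6 mm, so it is on the bottom. It is about 5 mm off centre, yaw is within 0.3°, and the short pile hasn't moved. Handing in.

```bash
python3 -c "
from cell import finish_job
print(finish_job())"
```

```text
the job is handed in; nothing more can be done
None
```

The long pile is in its holder, flat on the bottom and released, and I handed the job in at about 12.8 s. No verdict is reported, so this rests on my own measurements.

- **How it went:** I gripped the brown 110 mm pile at mid-length and carried it flat to the holder. The jog cannot tilt the tool, so I tipped the pile inside the grip by pressing one half on the holder's end rim, to about 17°. The lower end went in first along the end wall. I then laid the pile flat (0.3°) while still holding it, opened the fingers and withdrew.
- **Last checks:** The pile's top is at 63.6 mm, so its underside is on the holder's bottom. It is level within about 0.3°, its yaw is within 0.3° of the holder's, and its centre is about 5 mm off, against a limit of 12 mm. The gripper is well clear and reads no force, and the short and yellow piles measure where they started.
- **What did not go smoothly:**
  - The first tipping press stalled at 9°, so I backed off and pressed again nearer mid-length.
  - The wrist force peaked at 89 N in that second press, when the lower end met the bench. It reached 94 N while laying the pile flat. These are end-of-call readings and stayed under the 120 N limit.
  - The tool crept to a tilt of about 5° by the end.
  - The pile seemed to slip about 4 mm lengthwise in the grip, which probably explains most of the centre offset.

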